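# Roll-test two drive rollers on a surface plate and reject the off-centre one

## Robot

A 7-joint arm with a two-finger parallel gripper is mounted at the origin on a cart in front of the work surface, level with it; the furniture and walls round the work are solid. World frame = base frame: x ahead of the robot, y to its left, z up, the work surface at z = 0. Lengths are in mm, angles in rad, forces in N, time in s.
With the tool pointing down it reaches from about 425 to 825 mm from the base axis. Payload 3.6 kg.
Tool frame: the origin (TCP) lies at the very end of the fingers, on their centre line; the grasp point (between the pads) lies 19 mm behind it (arm.grip_depth is the distance from the TCP to the grasp point, in mm); z points along the fingers, x is the direction in which the jaws open and shut, and the axes are right-handed (so a half turn about z gives the same grasp; the last joint's range is limited). The gripper opens to 85 mm and grips with 20 to 120 N. Pads are 22 mm wide; open, the fingers measure 114 mm over their backs; the gripper's body (76 mm by 85 mm) begins 54 mm behind the grasp point. The pads swing forward as they close: fully open they stand 13 mm farther back than shut.
Start: joints at [-1.224, 0.615, -0.013, 1.423, 0.008, 1.103, -0.04], TCP at [237.317, 605.098, 231.297] pointing down, gripper open.
Joint ranges: [-3.12, 3.12], [-0.3, 2.06], [-1.34, 1.32], [0.26, 2.42], [-1.36, 4.5], [0.01, 1.98], [-2.84, 2.84]. Speed limits (rad/s): [2.79, 2.79, 3.14, 3.14, 3.14, 3.14, 3.14].

## Interface

Orientations are given as a rotation vector (axis times angle).
In Python, from plant import arm, read_camera, ticket gives the robot as it stands. The module is installed in compiled form; this text tells all that it offers.
- The arm moves only by the tool apply_moves, never from a script. Its argument "motion" is a list of rows, each a list of 3 entries, a list of its own where there are three numbers: the shift along the tool's x, y, z in m, then the turn, a rotation vector about the tool's x, y, z in degrees, then the opening, from 0 (shut) to 1 (fully open). In form: [[[tx, ty, tz], [wx, wy, wz], fingers], ...]. A call has 1 to 8 rows; each row is the pose to reach, as a shift and turn from the pose commanded when the call began, along the tool's axes at that moment; what a row does not reach only later rows make up. A row lasts 1/10 s, in which the tool goes at most 50 mm and 8.59 degrees, less where a joint would pass 70% of its speed; a pose out of reach is approached as far as the arm can. A call with a gripper value outside its range is refused whole. The fingers move at their own pace and stop on an object; "grip_force" is the grip in N (left out, the last holds). Time passes only in rows, so rows that repeat a pose let the fingers close. It gives the time, the measured TCP pose, the force and the opening at its end, in the units of the state.
- arm.get_obs(): the state, without advancing time (a new reading comes with each control period).
- read_camera(name): name is "scene" or "top" or "wrist"; returns a dict with "image" (420x560x3 uint8, red, green, blue), "intrinsics" (3x3 intrinsics, pixels), "view" (4x4, takes a point from world to camera coordinates); the wrist camera has in their place "T_tool_cam" (4x4, takes a point from camera to tool coordinates, whose origin is the TCP and whose axes are the tool frame's). Camera axes: x right, y down, z forward; pixel columns grow to the right and rows downward; lengths in mm; the calibration is good to about 2 mm. The wrist camera is an equidistant fisheye: a pixel r from the principal point sees the ray r / f radians off the axis. A picture is of the moment at which its call begins: read the wrist's pose just before it. There is no depth.
- ticket.sign_off(): hands the job in, once; it reports no verdict.
The state is a dict: "time_s": time; "joint_positions": joint angles; "qd": joint speeds; "joint_efforts": joint torques, N m; "ee_pos": TCP position; "tool_rot": TCP orientation; "contact_force": force on the tool from outside, world axes, zero at the start; "moment": the same for the moment, N m; "gripper_width": opening from 0.0 (shut) to 1.0 (fully open).
Only numpy, scipy, OpenCV 4.12 (cv2) and the standard library are available. Lean on these libraries where they do the work, as an engineer would, in place of code of your own. Each camera call takes 0.05 s, during which the arm holds its last target.

## Task

Test the two rollers on the stone plate, first the left one and then the right one: with the fingertips resting on the bare shaft, press lightly (a few newtons, never more than 25 N onto the plate) and roll it half a turn away from you, following the shaft by feel. One roller stays level, the other lifts as it rolls because its collars are off-centre: lay that one gently in the red tray and leave the true one on the plate, with everything else left alone.

Things in the scene. Friction and masses are not known exactly. Their poses are not given: they have to be found in the camera images.
- plate: fixed stone plate, 200 (x) by 290 mm (y), flat top 30 mm above the bench, stop rails along front and back 8 mm thick, 6 mm above the top. Origin: centre of its underside; x across it away from the robot, y left along the rails. The rollers lie near the front, 70 mm left and right of the middle, shafts roughly along y
- roller_a: one of two look-alike mixer rollers: 10 mm steel shaft, 124 mm long, 0.1 to 0.16 kg, two blue collars 28 mm in diameter, 12 mm wide, 100 mm apart (centre to centre), dark 15 mm shoulders, 76 mm bare shaft between. Origin: on the shaft's axis at mid length, 14 mm above the plate as found; x along the shaft, z up as found (turns as it rolls). Stays where left. Shaft and plate are rigid
- roller_b: the other roller, built alike and rigid. One of the two (not told which) has its collars 4 mm off the shaft's axis: rolled half a turn away from the robot its shaft rises 4 mm, then sinks back; as found both shafts are equally high. In half a turn a roller goes 44 mm and a tip on its shaft 60 mm: start 8 mm behind the shaft's top, end 8 mm ahead, or use several strokes
- tray: fixed red open reject tray, 110 mm (x) by 180 mm (y) by 32 mm high outside, walls and floor 4 mm. Origin at the centre of its underside, y along its long side.
- timer: white kitchen-style timer, 68 x 67 x 47 mm, bystander; origin at its underside.
- loose_cap: blue screw cap, 53 mm across, 26 mm high, bystander; origin at its underside.
- vial: small white-capped bottle, 36 mm across, 75 mm high, bystander; origin at its underside.
- stopper: black stopper, 31 mm across, 26 mm high, bystander; origin at its underside.
Mind the look-alikes: they are no part of the job. Leave any purple look-alike of the roller_b alone.

How it is judged (in metres and radians):
On the way, in this order (a step that is already met when the one before it is completed fails the run):
1. the left roller has been rolled about half a turn (at least 126 degrees) on the plate and is under the pressing fingertips there (((x of roller_a in the frame of plate between -0.1 and 0.1 m and y of roller_a in the frame of plate between -0.15 and 0.15 m and z of roller_a in the frame of plate between 0.036 and 0.05 m and y of roller_a in the frame of plate above 0.01 m and angle between roller_a's own z axis and vertical above 2.2 rad and contact force between the fingers and roller_a above 1 N and contact force between roller_a and plate above 2 N) or (x of roller_b in the frame of plate between -0.1 and 0.1 m and y of roller_b in the frame of plate between -0.15 and 0.15 m and z of roller_b in the frame of plate between 0.036 and 0.05 m and y of roller_b in the frame of plate above 0.01 m and angle between roller_b's own z axis and vertical above 2.2 rad and contact force between the fingers and roller_b above 1 N and contact force between roller_b and plate above 2 N))), for 0.1 s.
2. the right roller has been rolled about half a turn (at least 126 degrees) on the plate and is under the pressing fingertips there (((x of roller_a in the frame of plate between -0.1 and 0.1 m and y of roller_a in the frame of plate between -0.15 and 0.15 m and z of roller_a in the frame of plate between 0.036 and 0.05 m and y of roller_a in the frame of plate below -0.01 m and angle between roller_a's own z axis and vertical above 2.2 rad and contact force between the fingers and roller_a above 1 N and contact force between roller_a and plate above 2 N) or (x of roller_b in the frame of plate between -0.1 and 0.1 m and y of roller_b in the frame of plate between -0.15 and 0.15 m and z of roller_b in the frame of plate between 0.036 and 0.05 m and y of roller_b in the frame of plate below -0.01 m and angle between roller_b's own z axis and vertical above 2.2 rad and contact force between the fingers and roller_b above 1 N and contact force between roller_b and plate above 2 N))), for 0.1 s.
At the end, for the whole second after the job is handed in: the off-centre roller lies flat on the floor of the red tray, wholly between its walls, and the true roller lies on the stone plate; both are released and at rest (x of roller_a in the frame of plate between -0.1 and 0.1 m and y of roller_a in the frame of plate between -0.15 and 0.15 m and z of roller_a in the frame of plate between 0.036 and 0.05 m and linear speed of each of roller_a, roller_b below 0.02 m/s and x of roller_b in the frame of tray between -0.045 and 0.045 m and y of roller_b in the frame of tray between -0.06 and 0.06 m and z of roller_b in the frame of tray below 0.026 m and contact force between the fingers and roller_a below 0.1 N and contact force between the fingers and roller_b below 0.1 N); the robot touches nothing.
It fails at once if a roller is pressed onto the plate with more than 25 N (contact force between any of roller_a, roller_b and plate above 25 N).
It fails at once if a roller is dropped or rammed into the tray (more than 25 N) (contact force between any of roller_a, roller_b and tray above 25 N).
It fails at once if a bystander (timer, cap, small bottle, stopper) is moved by more than 20 mm (distance of any of timer, loose_cap, vial, stopper from where it was at the start of the episode above 0.02 m).
It also fails if it takes over 72 s, if anything falls off the work surface, if the arm or the gripper's body presses on something with over 40 N, if the wrist force passes 120 N, or if a joint passes its speed limit or range.

## Working session

There is one attempt and no reset: what is moved stays moved. The work goes in short steps, Python scripts to look and compute and a tool call to move; the robot and the scene stay as the last step left them, time stands still between calls to the robot, and variables do not carry over. Pictures are saved under pics/ and viewed, and the job is handed in when it is done.

Besides the shell and the picture viewer there is one more tool, called as a command line: name --argument value ..., lists and objects as JSON in quotes. apply_moves: Moves the arm, as the interface text tells. Its arguments: {"type":"object","properties":{"motion":{"type":"array","items":{"type":"array"}},"grip_force":{"type":"number"}},"required":["motion"]}

```bash
mkdir -p pics
python3 - <<'E'
from plant import arm, read_camera
import cv2,numpy as np
print(arm.get_obs())
for n in ("scene","top","wrist"):
    c=read_camera(n); cv2.imwrite(f"pics/{n}0.png",c["image"][:,:,::-1])
    print(n,{k:np.round(v,4).tolist() for k,v in c.items() if k!="image"})
E
```

```text
{'time_s': 0.0, 'joint_positions': array([-1.22351854,  0.61590336, -0.01262022,  1.42491987,  0.00810021,
        1.10339467, -0.04041314]), 'qd': array([-3.47862646e-04,  1.37472102e-03, -3.10931884e-04, -6.55266095e-04,
       -3.60260619e-05,  2.06966398e-04,  1.57434291e-03]), 'joint_efforts': array([-1.92737157e-04, -4.69207621e+01,  2.59465529e-01, -1.71028662e+01,
        1.00390412e-02,  9.69042478e-03, -2.40302098e-07]), 'ee_pos': array([237.04548581, 604.40549687, 230.14147739]), 'tool_rot': array([ 2.5942353 ,  1.76924818, -0.0033085 ]), 'contact_force': array([-0.5025099 , -0.22123353, -0.03578927]), 'moment': array([0.01323853, 0.05785918, 0.02950901]), 'gripper_width': 0.9988938048946662}
scene {'intrinsics': [[420.9141, 0.0, 276.3807], [0.0, 420.9141, 207.7005], [0.0, 0.0, 1.0]], 'view': [[0.9001, -0.4352, 0.0211, -470.6328], [-0.2086, -0.4729, -0.8561, 189.8258], [0.3825, 0.7661, -0.5164, 1160.3861], [0.0, 0.0, 0.0, 1.0]]}
top {'intrinsics': [[485.6371, 0.0, 279.3349], [0.0, 485.6371, 213.8238], [0.0, 0.0, 1.0]], 'view': [[-0.0212, -0.9998, -0.0047, 86.3747], [-0.9795, 0.0217, -0.2, 537.6063], [0.2001, 0.0004, -0.9798, 1550.7433], [0.0, 0.0, 0.0, 1.0]]}
wrist {'intrinsics': [[325.1923, 0.0, 274.688], [0.0, 325.1923, 203.6316], [0.0, 0.0, 1.0]], 'T_tool_cam': [[1.0, 0.0008, -0.0001, -0.5308], [-0.0007, 0.9568, 0.2908, -73.6325], [0.0003, -0.2908, 0.9568, -142.4335], [0.0, 0.0, 0.0, 1.0]]}
```

View pics/top0.png

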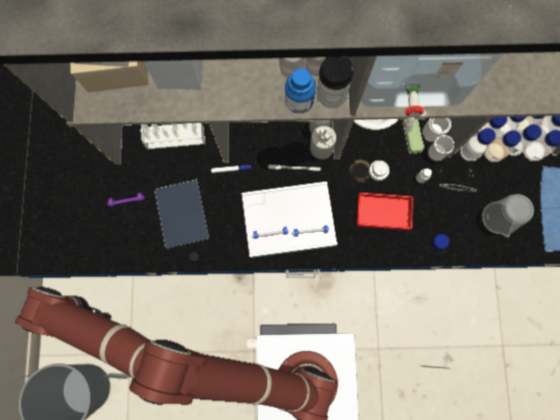

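View pics/scene0.png

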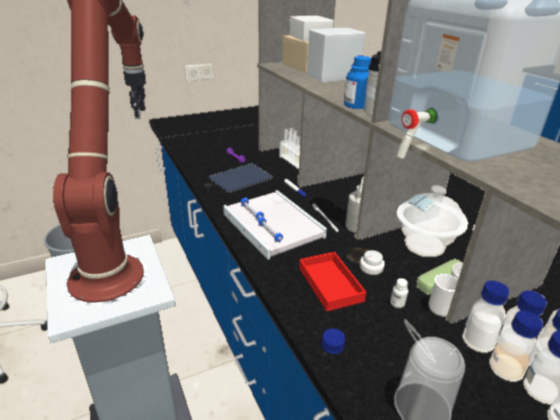

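Run:
```python
import cv2
t=cv2.imread("pics/top0.png"); c=t[170:270,230:430]; cv2.imwrite("pics/topc.png",cv2.resize(c,None,fx=4,fy=4,interpolation=cv2.INTER_CUBIC))
t=cv2.imread("pics/scene0.png"); c=t[170:320,200:400]; cv2.imwrite("pics/scenec.png",cv2.resize(c,None,fx=4,fy=4,interpolation=cv2.INTER_CUBIC))
```

```text
(no output)
```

View pics/topc.png

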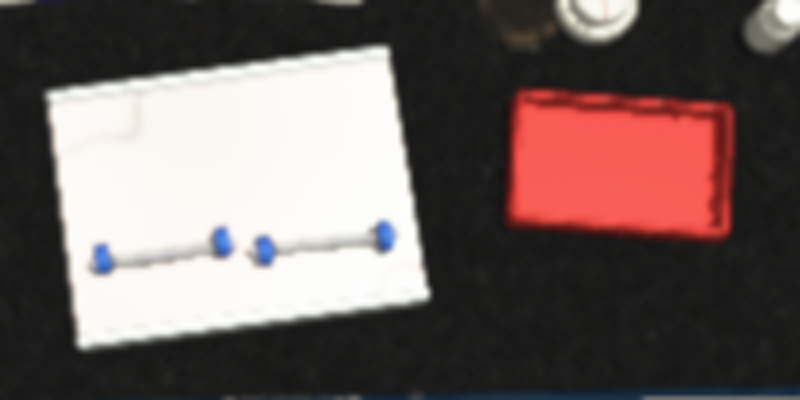

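View pics/scenec.png

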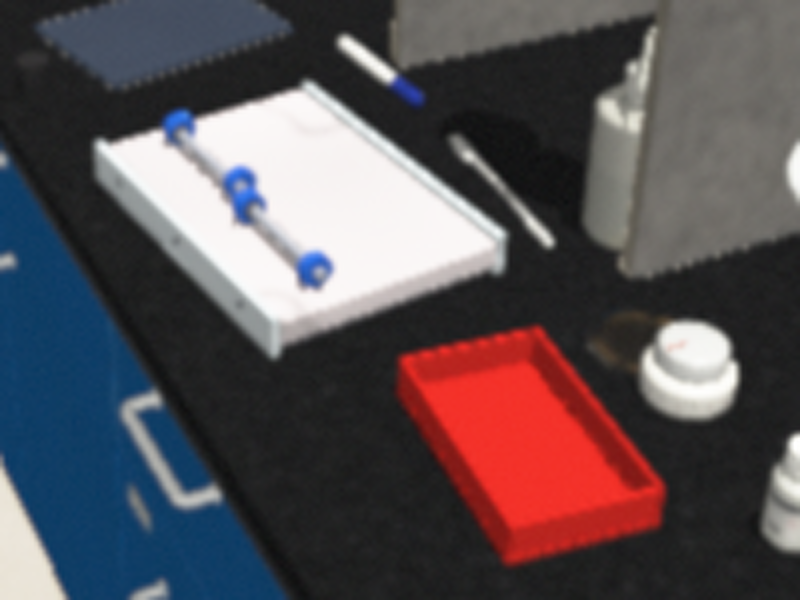

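```bash
cat > h.py <<'E'
import numpy as np,cv2
from scipy.spatial.transform import Rotation as R
K=np.array([[485.6371,0,279.3349],[0,485.6371,213.8238],[0,0,1]])
def back(cam,u,v,z):
    K=cam["intrinsics"];V=cam["view"];d=V[:3,:3].T@np.linalg.inv(K)@[u,v,1];o=-V[:3,:3].T@V[:3,3]
    return o+d*(z-o[2])/d[2]
def wrist_ray(c,o,u,v):
    K=c["intrinsics"];a=(u-K[0,2])/K[0,0];b=(v-K[1,2])/K[1,1];r=np.hypot(a,b)
    d=np.array([np.sin(r)*a/r,np.sin(r)*b/r,np.cos(r)]) if r>0 else np.array([0,0,1.])
    T=c["T_tool_cam"];Rt=R.from_rotvec(o["tool_rot"]).as_matrix()
    return o["ee_pos"]+Rt@T[:3,3],Rt@T[:3,:3]@d
def wback(c,o,u,v,z):
    p,d=wrist_ray(c,o,u,v);return p+d*(z-p[2])/d[2]
def wproj(c,o,P):
    T=c["T_tool_cam"];Rt=R.from_rotvec(o["tool_rot"]).as_matrix()
    q=T[:3,:3].T@(Rt.T@(np.asarray(P)-o["ee_pos"])-T[:3,3]);th=np.arctan2(np.hypot(q[0],q[1]),q[2]);h=np.hypot(q[0],q[1])
    K=c["intrinsics"];return K[0,2]+K[0,0]*th*q[0]/h,K[1,2]+K[1,1]*th*q[1]/h
E
python3 - <<'E'
from h import *
from plant import read_camera
c=read_camera("top")
f=lambda x,y:((x+.5)/4-.5+230,(y+.5)/4-.5+170)
for n,x,y,z in [("LA",102,258,44),("LB",222,241,44),("RA",264,250,44),("RB",384,236,44),("p fl",82,348,36),("p fr",429,298,36),("p bl",46,92,36),("p br",388,46,36),("t fl",510,225,32),("t fr",728,240,32),("t bl",518,90,32),("t br",733,103,32)]:
    print(n,back(c,*f(x,y),z).round(1))
E
```

```text
LA [474.9 156.   44. ]
LB [486.9  56.7  44. ]
RA [478.7  22.2  44. ]
RB [488.2 -77.2  44. ]
p fl [401.7 173.7  36. ]
p fr [ 436.9 -113.    36. ]
p bl [619.  202.1  36. ]
p br [652.7 -87.9  36. ]
t fl [ 497.2 -183.7   32. ]
t fr [ 480.6 -364.1   32. ]
t bl [ 612.8 -196.6   32. ]
t br [ 597.5 -377.2   32. ]
```

```bash
cat >> h.py <<'E'
def tgt(o,p,xdir_deg,tilt=0):
    """shift (m, tool axes) and turn (deg rotvec, tool axes) from measured pose to p with tool z down and tool x at heading"""
    a=np.radians(xdir_deg);x=np.array([np.cos(a),np.sin(a),0]);z=np.array([0,0,-1.]);M=np.c_[x,np.cross(z,x),z]
    Rt=R.from_rotvec(o["tool_rot"]).as_matrix()
    return (Rt.T@(np.asarray(p)-o["ee_pos"])/1000).round(4),np.degrees(R.from_matrix(Rt.T@M).as_rotvec()).round(2)
E
python3 - <<'E'
from h import *
from plant import arm
print(tgt(arm.get_obs(),[470,106,190],96.9))
E
```

```text
(array([-0.3792,  0.3988,  0.0412]), array([-2.000e-02,  9.000e-02, -2.832e+01]))
```

apply_moves --motion '[[[-0.379,0.399,0.041],[0,0,-28.3],0.3],[[-0.379,0.399,0.041],[0,0,-28.3],0.3],[[-0.379,0.399,0.041],[0,0,-28.3],0.3],[[-0.379,0.399,0.041],[0,0,-28.3],0.3],[[-0.379,0.399,0.041],[0,0,-28.3],0.3],[[-0.379,0.399,0.041],[0,0,-28.3],0.3],[[-0.379,0.399,0.041],[0,0,-28.3],0.3],[[-0.379,0.399,0.041],[0,0,-28.3],0.3]]' --grip_force 40

```text
time_s: 1.0
ee_pos: [406.9, 241.9, 201.6]
tool_rot: [2.084, 2.351, 0.001]
contact_force: [1.0, 0.1, -0.3]
gripper_width: 0.305
```

Run:
```python
from h import *
from plant import arm
o=arm.get_obs();print(o["time_s"],o["ee_pos"],tgt(o,[470,106,190],96.9))
```

```text
1.0 [406.87049394 241.85503755 201.60608896] (array([-0.1425,  0.0464,  0.0116]), array([ 0.03, -0.01, -0.  ]))
```

apply_moves --motion '[[[-0.142,0.046,0.012],[0,0,0],0.3],[[-0.142,0.046,0.012],[0,0,0],0.3],[[-0.142,0.046,0.012],[0,0,0],0.3],[[-0.142,0.046,0.012],[0,0,0],0.3],[[-0.142,0.046,0.012],[0,0,0],0.3]]'

```text
time_s: 1.5
ee_pos: [469.2, 106.8, 189.4]
tool_rot: [-2.089, -2.346, 0.001]
contact_force: [-0.4, 1.4, 0.2]
gripper_width: 0.302
```

Run:
```python
from h import *
from plant import arm,read_camera
o=arm.get_obs();print(o["time_s"],o["ee_pos"],o["contact_force"])
c=read_camera("wrist");im=c["image"][:,:,::-1].copy();cv2.imwrite("pics/w1.png",im)
for P in [(475,156,44),(487,56.7,44),(478.7,22.2,44),(488,-77,44)]: print(wproj(c,o,P))
```

```text
1.5 [469.22877808 106.83510747 189.37365311] [-0.40658166  1.37666174  0.22078844]
(np.float64(327.21136252711), np.float64(201.64052807166192))
(np.float64(219.87661795220305), np.float64(201.98206030359265))
(np.float64(184.64376616628417), np.float64(189.46495956711823))
(np.float64(94.03148022865918), np.float64(188.39609254063816))
```

View pics/w1.png

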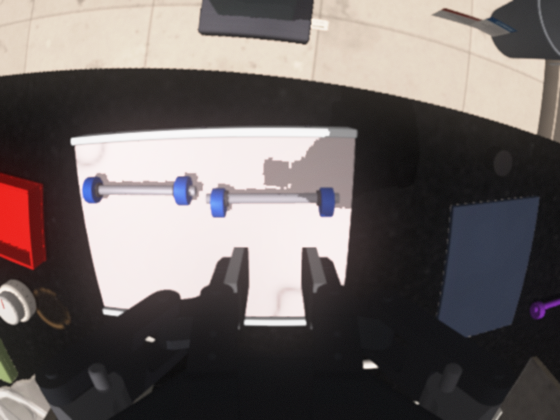

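apply_moves --motion '[[[-0.002,0.005,0.05],[0,0,0],0.3],[[-0.002,0.005,0.1],[0,0,0],0.3],[[-0.002,0.005,0.12],[0,0,0],0.3],[[-0.002,0.005,0.127],[0,0,0],0.3],[[-0.002,0.005,0.127],[0,0,0],0.3]]'

```text
time_s: 2.05
ee_pos: [473.5, 108.7, 62.2]
tool_rot: [-2.079, -2.353, 0.001]
contact_force: [0.1, -0.2, -0.1]
gripper_width: 0.303
```

```bash
cat > s.py <<'E'
from h import *
from plant import arm
o=arm.get_obs();print(round(o["time_s"],2),o["ee_pos"].round(2),o["contact_force"].round(2),o["moment"].round(3),tgt(o,o["ee_pos"],96.9)[1],round(o["gripper_width"],3))
E
python3 s.py;python3 - <<'E'
from h import *
from plant import arm,read_camera
c=read_camera("wrist");im=c["image"][:,:,::-1].copy();cv2.imwrite("pics/w2.png",im[150:400,80:480])
E
```

```text
2.05 [473.52 108.67  62.22] [ 0.06 -0.17 -0.15] [ 0.025 -0.027  0.019] [-0.08 -0.04  0.17] 0.303
```

View pics/w2.png

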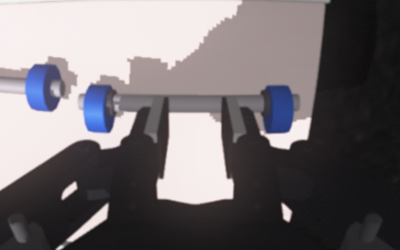

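apply_moves --motion '[[[-0.003,0,0.005],[0,0,0],0.3],[[-0.003,0,0.01],[0,0,0],0.3],[[-0.003,0,0.012],[0,0,0],0.3]]'

```text
time_s: 2.4
ee_pos: [474.8, 103.8, 50.9]
tool_rot: [2.084, 2.35, 0.001]
contact_force: [-0.4, 0.0, -1.2]
gripper_width: 0.306
```

apply_moves --motion '[[[0,0,0.001],[0,0,0],0.3],[[0,0,0.001],[0,0,0],0.3]]'

```text
time_s: 2.6
ee_pos: [474.6, 103.9, 49.7]
tool_rot: [2.084, 2.351, 0.0]
contact_force: [-0.2, -0.1, -0.1]
gripper_width: 0.301
```

apply_moves --motion '[[[0,0,0.001],[0,0,0],0.3],[[0,0,0.001],[0,0,0],0.3]]'

```text
time_s: 2.8
ee_pos: [474.6, 104.0, 48.8]
tool_rot: [2.084, 2.351, 0.0]
contact_force: [0.1, 0.4, 1.6]
gripper_width: 0.299
```

apply_moves --motion '[[[0,0,0.001],[0,0,0],0.3],[[0,0,0.001],[0,0,0],0.3]]'

```text
time_s: 3.0
ee_pos: [474.6, 104.0, 48.6]
tool_rot: [2.084, 2.351, 0.001]
contact_force: [-2.2, -0.3, 9.5]
gripper_width: 0.3
```

```bash
python3 s.py
```

```text
3.0 [474.62 103.97  48.56] [-2.16 -0.29  9.49] [-0.078  0.402  0.047] [ 0.03  0.01 -0.01] 0.3
```

apply_moves --motion '[[[0,0.0015,-0.0003],[0,0,0],0.3],[[0,0.003,-0.0003],[0,0,0],0.3]]'

```text
time_s: 3.2
ee_pos: [477.0, 104.3, 48.9]
tool_rot: [-2.084, -2.351, 0.001]
contact_force: [-3.6, -1.2, 12.3]
gripper_width: 0.298
```

```bash
python3 s.py
```

```text
3.2 [477.04 104.26  48.94] [-3.57 -1.2  12.3 ] [-0.096  0.699  0.007] [-0.04  0.01 -0.01] 0.298
```

apply_moves --motion '[[[0,0.002,-0.0008],[0,0,0],0.3],[[0,0.004,-0.0012],[0,0,0],0.3]]'

```text
time_s: 3.4
ee_pos: [481.4, 104.8, 50.0]
tool_rot: [2.084, 2.351, 0.0]
contact_force: [-1.7, -0.6, 7.5]
gripper_width: 0.298
```

apply_moves --motion '[[[0,0.002,-0.0004],[0,0,0],0.3],[[0,0.004,-0.0007],[0,0,0],0.3]]'

```text
time_s: 3.6
ee_pos: [485.5, 105.3, 50.7]
tool_rot: [2.084, 2.351, 0.0]
contact_force: [-1.8, -0.6, 9.1]
gripper_width: 0.305
```

apply_moves --motion '[[[0,0.002,-0.0004],[0,0,0],0.3],[[0,0.004,-0.0007],[0,0,0],0.3]]'

```text
time_s: 3.8
ee_pos: [489.7, 105.8, 51.4]
tool_rot: [2.084, 2.35, 0.001]
contact_force: [-0.8, 0.4, 6.4]
gripper_width: 0.298
```

apply_moves --motion '[[[0,0.002,-0.0003],[0,0,0],0.3],[[0,0.004,-0.0005],[0,0,0],0.3]]'

```text
time_s: 4.0
ee_pos: [493.9, 106.3, 51.9]
tool_rot: [2.084, 2.35, 0.001]
contact_force: [-1.6, -0.5, 7.5]
gripper_width: 0.303
```

apply_moves --motion '[[[0,0.002,-0.0002],[0,0,0],0.3],[[0,0.004,-0.0004],[0,0,0],0.3]]'

```text
time_s: 4.2
ee_pos: [498.0, 106.8, 52.3]
tool_rot: [2.083, 2.35, 0.002]
contact_force: [-0.7, -1.3, 8.0]
gripper_width: 0.302
```

```bash
python3 s.py
```

```text
4.2 [498.03 106.79  52.31] [-0.71 -1.34  7.97] [-0.136  0.214  0.025] [ 0.09 -0.   -0.02] 0.302
```

apply_moves --motion '[[[0,0.002,-0.0001],[0,0,0],0.3],[[0,0.004,-0.0002],[0,0,0],0.3]]'

```text
time_s: 4.4
ee_pos: [502.2, 107.3, 52.5]
tool_rot: [2.083, 2.35, 0.002]
contact_force: [-1.3, -1.2, 6.3]
gripper_width: 0.299
```

apply_moves --motion '[[[0,0.002,-0.0001],[0,0,0],0.3],[[0,0.004,-0.0001],[0,0,0],0.3]]'

```text
time_s: 4.6
ee_pos: [506.4, 107.8, 52.7]
tool_rot: [2.083, 2.35, 0.003]
contact_force: [-0.1, 0.7, 6.5]
gripper_width: 0.299
```

apply_moves --motion '[[[0,0.002,0],[0,0,0],0.3],[[0,0.004,0.0001],[0,0,0],0.3]]'

```text
time_s: 4.8
ee_pos: [510.6, 108.3, 52.7]
tool_rot: [2.083, 2.349, 0.004]
contact_force: [-0.9, -0.8, 7.6]
gripper_width: 0.301
```

apply_moves --motion '[[[0,0.002,0.0001],[0,0,0],0.3],[[0,0.004,0.0002],[0,0,0],0.3]]'

```text
time_s: 5.0
ee_pos: [514.7, 108.8, 52.5]
tool_rot: [2.083, 2.349, 0.004]
contact_force: [0.7, -0.8, 6.6]
gripper_width: 0.295
```

apply_moves --motion '[[[0,0.002,0.0001],[0,0,0],0.3],[[0,0.004,0.0003],[0,0,0],0.3]]'

```text
time_s: 5.2
ee_pos: [518.9, 109.4, 52.3]
tool_rot: [2.083, 2.349, 0.005]
contact_force: [-0.1, -0.6, 6.7]
gripper_width: 0.301
```

apply_moves --motion '[[[0,0.002,0.0002],[0,0,0],0.3],[[0,0.004,0.0004],[0,0,0],0.3]]'

```text
time_s: 5.4
ee_pos: [523.0, 109.8, 51.8]
tool_rot: [2.083, 2.349, 0.005]
contact_force: [0.2, 0.3, 5.4]
gripper_width: 0.301
```

apply_moves --motion '[[[0,0.002,0.0002],[0,0,0],0.3],[[0,0.004,0.0005],[0,0,0],0.3]]'

```text
time_s: 5.6
ee_pos: [526.8, 110.3, 51.1]
tool_rot: [2.083, 2.349, 0.004]
contact_force: [1.9, -1.0, 4.3]
gripper_width: 0.295
```

apply_moves --motion '[[[0,0.002,0.0003],[0,0,0],0.3],[[0,0.004,0.0006],[0,0,0],0.3]]'

```text
time_s: 5.8
ee_pos: [530.4, 110.7, 50.2]
tool_rot: [2.083, 2.349, 0.003]
contact_force: [1.0, 0.6, 4.7]
gripper_width: 0.302
```

```bash
python3 s.py
```

```text
5.8 [530.42 110.73  50.21] [0.96 0.58 4.68] [-0.009 -0.231  0.023] [ 0.16 -0.01 -0.02] 0.302
```

apply_moves --motion '[[[0,0.002,0.0005],[0,0,0],0.3],[[0,0.003,0.001],[0,0,0],0.3],[[0,0.003,0.001],[0,0,0],0.3]]'

```text
time_s: 6.1
ee_pos: [533.9, 111.2, 49.2]
tool_rot: [2.083, 2.349, 0.005]
contact_force: [2.5, -0.1, 5.6]
gripper_width: 0.302
```

```bash
python3 s.py;python3 - <<'E'
from h import *
from plant import arm,read_camera
for n in("wrist","top"):
  c=read_camera(n);im=c["image"][:,:,::-1].copy();cv2.imwrite(f"pics/{n}3.png",im)
E
```

```text
6.1 [533.93 111.2   49.22] [ 2.52 -0.11  5.64] [-0.034 -0.39   0.04 ] [ 0.22 -0.02 -0.02] 0.302
```

View pics/wrist3.png

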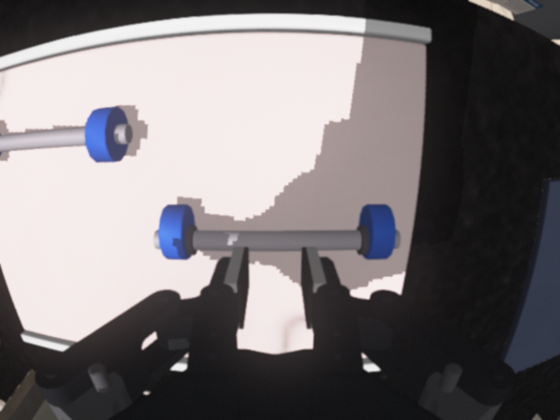

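apply_moves --motion '[[[0,0,-0.005],[0,0,0],0.3],[[0,0,-0.025],[0,0,0],0.3],[[0,0,-0.05],[0,0,0],0.3],[[0,0,-0.05],[0,0,0],0.3]]'

```text
time_s: 6.6
ee_pos: [533.0, 111.2, 100.7]
tool_rot: [2.083, 2.349, 0.005]
contact_force: [0.7, -0.6, 0.8]
gripper_width: 0.294
```

```bash
python3 s.py;python3 - <<'E'
from h import *
from plant import arm,read_camera
o=arm.get_obs();print(tgt(o,[476.5,-28.2,99],95.5))
c=read_camera("wrist");im=c["image"][:,:,::-1].copy();cv2.imwrite("pics/w4.png",im)
for P in [(478.7,22.2,44),(488,-77,44)]: print(wproj(c,o,P))
E
```

```text
6.6 [533.01 111.21 100.74] [ 0.66 -0.57  0.84] [ 0.033 -0.004  0.005] [ 0.19 -0.03 -0.02] 0.294
(array([-0.1316, -0.0728,  0.0014]), array([ 0.19, -0.03,  1.38]))
(np.float64(147.6165581551171), np.float64(126.70665569247791))
(np.float64(32.594158765717054), np.float64(134.34684329227082))
```

View pics/w4.png

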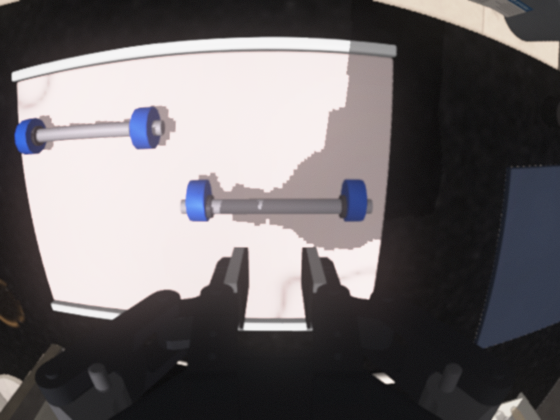

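apply_moves --motion '[[[-0.132,-0.073,0.001],[0.2,0,1.4],0.3],[[-0.132,-0.073,0.001],[0.2,0,1.4],0.3],[[-0.132,-0.073,0.001],[0.2,0,1.4],0.3],[[-0.132,-0.073,0.001],[0.2,0,1.4],0.3],[[-0.132,-0.073,0.001],[0.2,0,1.4],0.3]]'

```text
time_s: 7.15
ee_pos: [473.8, -30.4, 96.6]
tool_rot: [-2.114, -2.318, 0.008]
contact_force: [0.4, 0.2, 0.4]
gripper_width: 0.302
```

```bash
python3 s.py;python3 - <<'E'
from h import *
from plant import arm,read_camera
o=arm.get_obs();print(tgt(o,[476.5,-28.2,54],95.5))
c=read_camera("wrist");im=c["image"][:,:,::-1].copy();cv2.imwrite("pics/w5.png",im)
for P in [(478.7,22.2,44),(488,-77,44)]: print(wproj(c,o,P))
E
```

```text
7.15 [473.81 -30.42  96.59] [0.41 0.22 0.4 ] [ 0.091 -0.052 -0.009] [-0.4  -0.01 -1.63] 0.302
(array([0.002 , 0.0032, 0.0426]), array([-0.4 , -0.  , -0.23]))
(np.float64(353.88198415086924), np.float64(239.34440097951065))
(np.float64(203.69313452061994), np.float64(239.57750458513578))
```

View pics/w5.png

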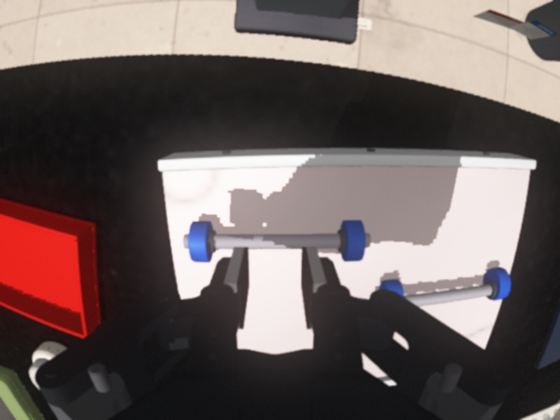

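apply_moves --motion '[[[0.002,0.003,0.03],[0,0,0],0.3],[[0.002,0.003,0.041],[0,0,0],0.3],[[0.002,0.003,0.043],[0,0,0],0.3],[[0.002,0.003,0.043],[0,0,0],0.3]]'

```text
time_s: 7.6
ee_pos: [477.9, -25.7, 54.3]
tool_rot: [-2.108, -2.325, 0.005]
contact_force: [-0.5, -1.0, 0.6]
gripper_width: 0.3
```

```bash
python3 s.py
```

```text
7.6 [477.93 -25.66  54.27] [-0.47 -0.99  0.6 ] [-0.002 -0.029  0.01 ] [-0.27 -0.03 -1.31] 0.3
```

apply_moves --motion '[[[-0.001,-0.001,0.002],[0,0,0],0.3],[[-0.001,-0.001,0.003],[0,0,0],0.3],[[-0.001,-0.001,0.004],[0,0,0],0.3]]'

```text
time_s: 7.9
ee_pos: [477.4, -27.9, 51.0]
tool_rot: [-2.112, -2.324, 0.003]
contact_force: [0.5, 0.8, 0.1]
gripper_width: 0.301
```

apply_moves --motion '[[[0,0,0.001],[0,0,0],0.3],[[0,0,0.001],[0,0,0],0.3]]'

```text
time_s: 8.1
ee_pos: [477.2, -27.8, 49.6]
tool_rot: [-2.111, -2.323, 0.004]
contact_force: [-0.0, -0.4, 0.5]
gripper_width: 0.298
```

```bash
python3 s.py
```

```text
8.1 [477.19 -27.82  49.65] [-0.03 -0.42  0.48] [ 0.033  0.02  -0.01 ] [-0.19  0.   -1.42] 0.298
```

apply_moves --motion '[[[0,0,0.001],[0,0,0],0.3],[[0,0,0.001],[0,0,0],0.3]]'

```text
time_s: 8.3
ee_pos: [477.6, -27.8, 48.9]
tool_rot: [-2.112, -2.324, 0.003]
contact_force: [-0.3, -0.7, 2.3]
gripper_width: 0.295
```

apply_moves --motion '[[[0,0,0.0005],[0,0,0],0.3],[[0,0,0.0005],[0,0,0],0.3]]'

```text
time_s: 8.5
ee_pos: [478.0, -27.8, 48.7]
tool_rot: [-2.112, -2.325, 0.002]
contact_force: [0.2, 0.1, 5.7]
gripper_width: 0.303
```

Contact on the right shaft; start rolling.

apply_moves --motion '[[[0,0.0015,0.0001],[0,0,0],0.3],[[0,0.003,0.0001],[0,0,0],0.3]]'

```text
time_s: 8.7
ee_pos: [481.0, -27.4, 48.7]
tool_rot: [-2.112, -2.325, 0.002]
contact_force: [-0.4, -0.1, 6.7]
gripper_width: 0.302
```

apply_moves --motion '[[[0,0.002,0],[0,0,0],0.3],[[0,0.004,0],[0,0,0],0.3]]'

```text
time_s: 8.9
ee_pos: [485.0, -27.0, 48.7]
tool_rot: [-2.112, -2.325, 0.002]
contact_force: [-1.0, 0.2, 5.4]
gripper_width: 0.3
```

apply_moves --motion '[[[0,0.002,0],[0,0,0],0.3],[[0,0.004,0],[0,0,0],0.3]]'

```text
time_s: 9.1
ee_pos: [489.0, -26.7, 48.7]
tool_rot: [-2.112, -2.325, 0.002]
contact_force: [-0.4, 0.1, 6.2]
gripper_width: 0.3
```

apply_moves --motion '[[[0,0.002,0],[0,0,0],0.3],[[0,0.004,0],[0,0,0],0.3],[[0,0.006,0],[0,0,0],0.3],[[0,0.008,0],[0,0,0],0.3]]'

```text
time_s: 9.5
ee_pos: [497.0, -25.9, 48.7]
tool_rot: [-2.112, -2.325, 0.002]
contact_force: [0.1, 0.2, 5.6]
gripper_width: 0.301
```

apply_moves --motion '[[[0,0.002,0],[0,0,0],0.3],[[0,0.004,0],[0,0,0],0.3],[[0,0.006,0],[0,0,0],0.3],[[0,0.008,0],[0,0,0],0.3]]'

```text
time_s: 9.9
ee_pos: [505.0, -25.1, 48.7]
tool_rot: [-2.112, -2.325, 0.002]
contact_force: [-0.9, 0.3, 5.7]
gripper_width: 0.299
```

apply_moves --motion '[[[0,0.002,0],[0,0,0],0.3],[[0,0.004,0],[0,0,0],0.3],[[0,0.006,0],[0,0,0],0.3],[[0,0.008,0],[0,0,0],0.3]]'

```text
time_s: 10.3
ee_pos: [512.9, -24.3, 48.7]
tool_rot: [-2.112, -2.325, 0.002]
contact_force: [-0.5, -0.5, 7.4]
gripper_width: 0.302
```

```bash
python3 s.py
```

```text
10.3 [512.93 -24.34  48.68] [-0.52 -0.45  7.36] [ 0.041  0.094 -0.019] [-0.09  0.01 -1.41] 0.302
```

apply_moves --motion '[[[0,0.002,0],[0,0,0],0.3],[[0,0.004,0],[0,0,0],0.3],[[0,0.006,0],[0,0,0],0.3],[[0,0.008,0],[0,0,0],0.3],[[0,0.01,0],[0,0,0],0.3]]'

```text
time_s: 10.8
ee_pos: [522.9, -23.3, 48.7]
tool_rot: [-2.112, -2.325, 0.002]
contact_force: [-0.5, 0.5, 6.4]
gripper_width: 0.301
```

apply_moves --motion '[[[0,0.002,0],[0,0,0],0.3],[[0,0.004,0],[0,0,0],0.3],[[0,0.006,0],[0,0,0],0.3],[[0,0.006,0],[0,0,0],0.3],[[0,0.006,0],[0,0,0],0.3]]'

```text
time_s: 11.3
ee_pos: [529.2, -22.7, 48.7]
tool_rot: [-2.112, -2.325, 0.001]
contact_force: [-0.1, -0.4, 5.3]
gripper_width: 0.302
```

```bash
python3 s.py;python3 - <<'E'
from h import *
from plant import arm,read_camera
c=read_camera("wrist");im=c["image"][:,:,::-1].copy();cv2.imwrite("pics/w6.png",im)
E
```

```text
11.3 [529.25 -22.73  48.72] [-0.09 -0.4   5.29] [ 0.006 -0.007  0.028] [-0.03  0.01 -1.41] 0.302
```

View pics/w6.png

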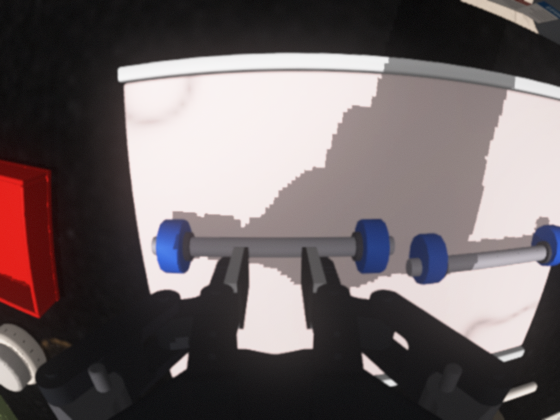

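Run:
```python
from h import *
from plant import arm,read_camera
o=arm.get_obs();c=read_camera("wrist")
for u,v in [(174,246),(372,246),(430,258),(552,245)]: print(wback(c,o,u,v,44).round(1))
```

```text
[527.8 -75.4  44. ]
[517.9  25.5  44. ]
[523.   61.5  44. ]
[511.2 162.8  44. ]
```

apply_moves --motion '[[[0,0,-0.005],[0,0,0],0.3],[[0,0,-0.03],[0,0,0],0.3],[[0,0,-0.08],[0,0,0],0.3],[[0,0,-0.12],[0,0,0],0.3],[[0,0,-0.12],[0,0,0],0.3]]'

```text
time_s: 11.9
ee_pos: [532.0, -22.8, 173.2]
tool_rot: [2.108, 2.32, 0.008]
contact_force: [-0.1, -0.4, 0.6]
gripper_width: 0.301
```

```bash
python3 s.py;python3 - <<'E'
from h import *
from plant import arm,read_camera
o=arm.get_obs();print(tgt(o,[525,112,150],7))
c=read_camera("top");im=c["image"][:,:,::-1].copy();cv2.imwrite("pics/t6.png",cv2.resize(im[170:270,230:430],None,fx=4,fy=4))
E
```

```text
11.9 [531.96 -22.81 173.23] [-0.05 -0.37  0.63] [ 0.033 -0.072 -0.014] [ 0.47  0.08 -1.43] 0.301
(array([0.1349, 0.0057, 0.0231]), array([ 0.43, -0.3 , 88.47]))
```

View pics/t6.png

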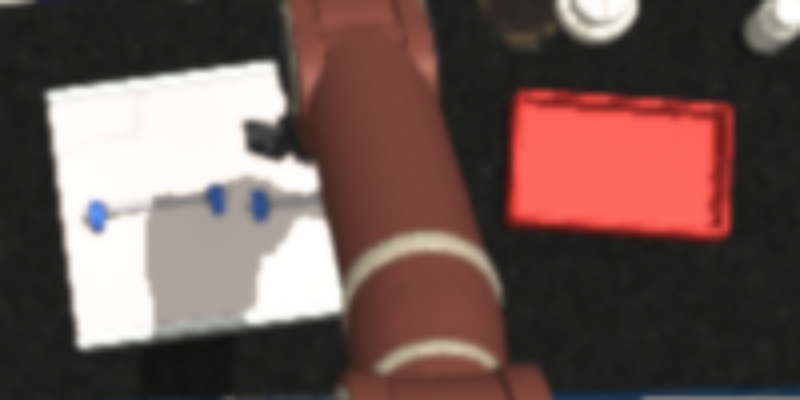

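Run:
```python
from h import *
from plant import arm,read_camera
c=read_camera("top");im=c["image"][:,:,::-1]
def blue(path_or_im):
    a=path_or_im.astype(int);m=((a[:,:,0]>a[:,:,2]+50)&(a[:,:,0]>90)).astype(np.uint8)
    m[:200]=0;m[265:]=0;m[:,:240]=0;m[:,345:]=0
    n,l,s,ce=cv2.connectedComponentsWithStats(m)
    for i in range(1,n):
        if s[i,4]>4: print(s[i,4],ce[i].round(2),back(c,*ce[i],44).round(1))
blue(cv2.imread("pics/top0.png"));print();blue(im)
```

```text
26 [326.04 228.35] [489.1 -78.6  44. ]
23 [285.3 230. ] [486.5  56.1  44. ]
25 [295.88 232.04] [478.9  21.4  44. ]
24 [255.29 234.38] [474.1 155.5  44. ]

18 [283.78 219.39] [522.3  60.4  44. ]
22 [294.5 221. ] [516.1  24.9  44. ]
25 [253.64 223.2 ] [511.7 160.6  44. ]
```

apply_moves --motion '[[[0.135,0.01,0.023],[0,0,88.5],0.5],[[0.135,0.01,0.023],[0,0,88.5],0.5],[[0.135,0.01,0.023],[0,0,88.5],0.5],[[0.135,0.01,0.023],[0,0,88.5],0.5],[[0.135,0.01,0.023],[0,0,88.5],0.5],[[0.135,0.01,0.023],[0,0,88.5],0.5],[[0.135,0.01,0.023],[0,0,88.5],0.5],[[0.135,0.01,0.023],[0,0,88.5],0.5]]'

```text
time_s: 12.8
ee_pos: [523.6, 112.1, 142.6]
tool_rot: [3.059, 0.717, -0.014]
contact_force: [-0.7, 0.7, 0.2]
gripper_width: 0.501
```

```bash
python3 s.py;python3 - <<'E'
from h import *
from plant import arm,read_camera
o=arm.get_obs();print(tgt(o,[521,111,130],7))
E
```

```text
12.8 [523.56 112.08 142.55] [-0.68  0.72  0.24] [-0.017  0.002  0.005] [ -0.39   0.36 -70.53] 0.501
(array([-0.0027, -0.0001,  0.0126]), array([-0.02,  0.5 , 19.37]))
```

apply_moves --motion '[[[-0.003,0,0.0],[0,0.3,19.4],0.5],[[-0.003,0,0.0],[0,0.3,19.4],0.5],[[-0.003,0,0.0],[0,0.3,19.4],0.5],[[-0.003,0,0.0],[0,0.3,19.4],0.5]]'

```text
time_s: 13.2
ee_pos: [521.6, 111.0, 143.4]
tool_rot: [3.135, 0.204, -0.002]
contact_force: [0.7, -0.9, 0.6]
gripper_width: 0.499
```

Run:
```python
from h import *
from plant import arm,read_camera
o=arm.get_obs();print(o["ee_pos"],tgt(o,[521,111,130],7))
c=read_camera("wrist");im=c["image"][:,:,::-1].copy();cv2.imwrite("pics/w7.png",im)
for P in [(526.7,60.4,44),(515,160.6,44)]: print(wproj(c,o,P))
```

```text
[521.59471052 111.04701887 143.40244351] (array([-0.0006, -0.    ,  0.0134]), array([0.  , 0.09, 0.45]))
(np.float64(272.78940142350734), np.float64(261.9780169905777))
(np.float64(274.5218965997552), np.float64(138.986149236362))
```

View pics/w7.png

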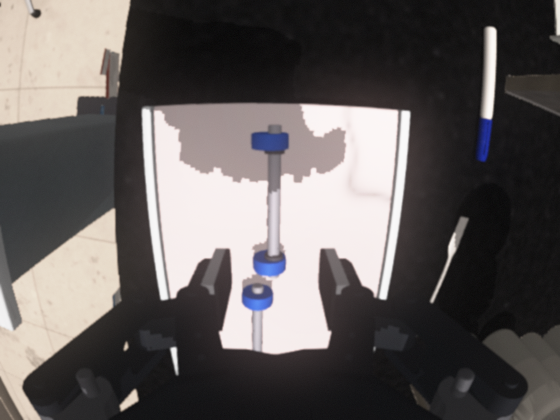

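apply_moves --motion '[[[-0.001,0,0.04],[0,0,0],0.45],[[-0.001,0,0.07],[0,0,0],0.45],[[-0.001,0,0.09],[0,0,0],0.45],[[-0.001,0,0.1],[0,0,0],0.45],[[-0.001,0,0.1],[0,0,0],0.45]]'

```text
time_s: 13.75
ee_pos: [520.9, 110.8, 43.5]
tool_rot: [-3.134, -0.202, 0.002]
contact_force: [-0.5, -0.2, 0.1]
gripper_width: 0.457
```

Run:
```python
from h import *
from plant import arm,read_camera
o=arm.get_obs();print(o["ee_pos"],o["contact_force"],tgt(o,[521,110.5,36],6.7))
c=read_camera("wrist");im=c["image"][:,:,::-1].copy();cv2.imwrite("pics/w8.png",im)
```

```text
[520.93908738 110.79259942  43.49273865] [-0.46799964 -0.15126314  0.08505966] (array([0.    , 0.0003, 0.0075]), array([-0.04,  0.08,  0.67]))
```

View pics/w8.png

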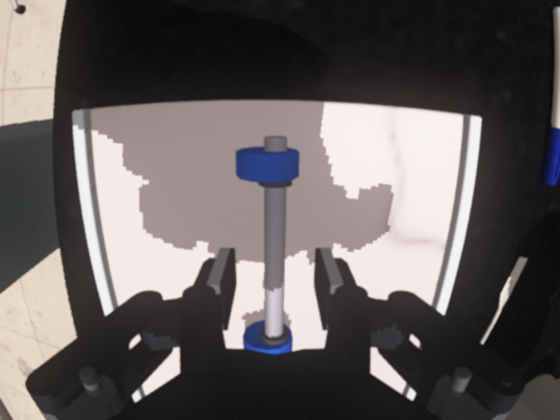

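apply_moves --motion '[[[0,0,0.004],[0,0,0.7],0.4],[[0,0,0.008],[0,0,0.7],0.4],[[0,0,0.008],[0,0,0.7],0.3]]' --grip_force 25

```text
time_s: 14.1
ee_pos: [521.9, 111.3, 36.9]
tool_rot: [-3.135, -0.182, -0.003]
contact_force: [0.4, 0.0, 0.3]
gripper_width: 0.303
```

apply_moves --motion '[[[0,0,0],[0,0,0],0.25],[[0,0,0],[0,0,0],0.2],[[0,0,0],[0,0,0],0.15],[[0,0,0],[0,0,0],0.1],[[0,0,0],[0,0,0],0.05],[[0,0,0],[0,0,0],0.0],[[0,0,0],[0,0,0],0.0]]'

```text
time_s: 14.8
ee_pos: [521.9, 111.1, 36.9]
tool_rot: [-3.135, -0.182, -0.003]
contact_force: [-0.0, -1.1, 2.3]
gripper_width: 0.101
```

```bash
python3 s.py
```

```text
14.8 [521.9  111.15  36.94] [-0.02 -1.06  2.26] [-0.047  0.157  0.058] [ 4.000e-02 -1.300e-01 -9.027e+01] 0.101
```

apply_moves --motion '[[[0,0,0],[0,0,0],0.0],[[0,0,-0.003],[0,0,0],0.0],[[0,0,-0.01],[0,0,0],0.0],[[0,0,-0.025],[0,0,0],0.0],[[0,0,-0.05],[0,0,0],0.0],[[0,0,-0.08],[0,0,0],0.0],[[0,0,-0.1],[0,0,0],0.0],[[0,0,-0.1],[0,0,0],0.0]]' --grip_force 45

```text
time_s: 15.6
ee_pos: [523.6, 111.2, 139.6]
tool_rot: [-3.134, -0.181, -0.013]
contact_force: [0.9, -0.2, -1.2]
gripper_width: 0.098
```

```bash
python3 s.py
python3 - <<'E'
from h import *
from plant import arm,read_camera
o=arm.get_obs();print(tgt(o,[547,-280,137],-5.3))
c=read_camera("wrist");im=c["image"][:,:,::-1].copy();cv2.imwrite("pics/w9.png",im)
E
```

```text
15.6 [523.64 111.18 139.63] [ 0.86 -0.21 -1.21] [ 0.008 -0.058  0.069] [  0.29  -0.43 -90.28] 0.098
(array([-0.0219,  0.3913,  0.0018]), array([-0.14, -0.45, 11.92]))
```

View pics/w9.png

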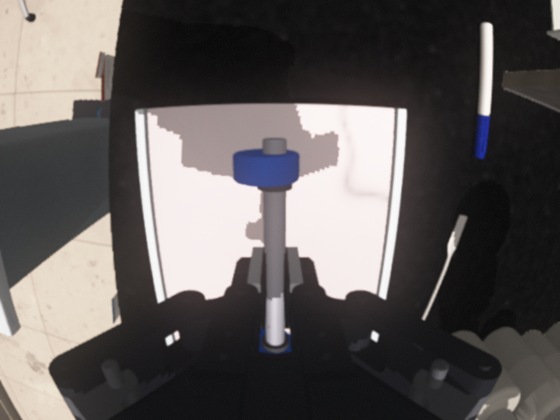

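apply_moves --motion '[[[-0.001,0.02,0],[0,0,1],0.0],[[-0.003,0.055,0],[0,0,2],0.0],[[-0.005,0.095,0],[0,0,3],0.0],[[-0.007,0.135,0],[0,0,4],0.0],[[-0.01,0.175,0],[0,0,5],0.0],[[-0.012,0.215,0],[0,0,7],0.0],[[-0.014,0.25,0],[0,0,8],0.0],[[-0.016,0.28,0],[0,0,9],0.0]]'

```text
time_s: 16.45
ee_pos: [536.7, -171.1, 134.7]
tool_rot: [-3.14, 0.069, 0.003]
contact_force: [-0.0, -0.5, -0.6]
gripper_width: 0.095
```

```bash
python3 s.py
python3 - <<'E'
from h import *
from plant import arm,read_camera
o=arm.get_obs();print(tgt(o,[547,-280,137],-5.3))
c=read_camera("wrist");im=c["image"][:,:,::-1].copy();cv2.imwrite("pics/w10.png",im)
E
```

```text
16.45 [ 536.69 -171.11  134.74] [-0.04 -0.46 -0.58] [-0.014 -0.02   0.014] [-1.400e-01  2.000e-02 -9.943e+01] 0.095
(array([ 0.0151,  0.1083, -0.0024]), array([-0.06,  0.11,  2.77]))
```

View pics/w10.png

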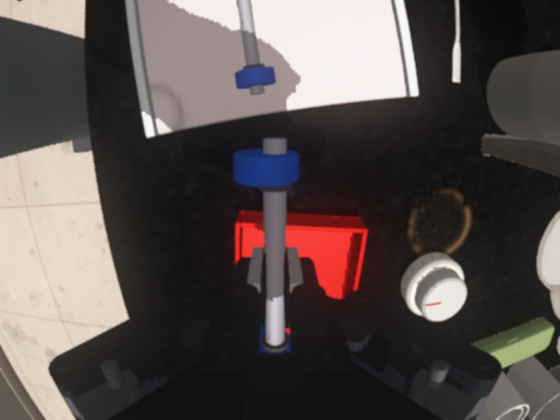

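apply_moves --motion '[[[0.005,0.035,0],[0,0,1],0.0],[[0.01,0.07,0],[0,0,2],0.0],[[0.013,0.095,0],[0,0,2.8],0.0],[[0.015,0.108,0],[0,0,2.8],0.0],[[0.015,0.108,0],[0,0,2.8],0.0],[[0.015,0.108,0],[0,0,2.8],0.0]]'

```text
time_s: 17.1
ee_pos: [548.4, -275.3, 135.3]
tool_rot: [-3.134, 0.139, 0.001]
contact_force: [0.5, -0.1, -0.9]
gripper_width: 0.092
```

```bash
python3 s.py
python3 - <<'E'
from h import *
from plant import arm,read_camera
o=arm.get_obs();print(tgt(o,[547,-280,60],-5.3))
c=read_camera("wrist");im=c["image"][:,:,::-1].copy();cv2.imwrite("pics/w11.png",im)
c2=read_camera("scene");im=c2["image"][:,:,::-1].copy();cv2.imwrite("pics/s11.png",im)
a=np.radians(-5.3);M=np.array([[np.cos(a),-np.sin(a)],[np.sin(a),np.cos(a)]])
for d in [(-55,90),(55,90),(-55,-90),(55,-90)]: print(d,np.round(wproj(c,o,[*(np.array([547,-280])+M@d),32]),1))
E
```

```text
17.1 [ 548.44 -275.25  135.32] [ 0.54 -0.07 -0.93] [ 0.037 -0.039 -0.047] [  -0.2    -0.18 -101.98] 0.092
(array([-0.001 ,  0.0052,  0.0753]), array([-0.23,  0.04,  0.22]))
(-55, 90) [200.7  94.3]
(55, 90) [346.3  94.8]
(-55, -90) [212.5 302.1]
(55, -90) [333.2 302.7]
```

View pics/w11.png

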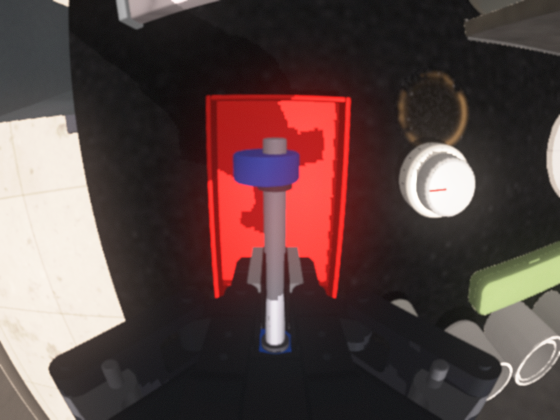

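View pics/s11.png

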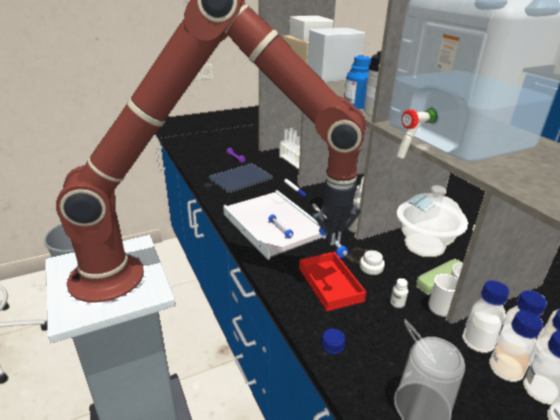

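apply_moves --motion '[[[0.002,0.006,0.03],[0,0,0.2],0.0],[[0.002,0.006,0.07],[0,0,0.2],0.0],[[0.002,0.006,0.095],[0,0,0.2],0.0],[[0.002,0.006,0.11],[0,0,0.2],0.0],[[0.002,0.006,0.115],[0,0,0.2],0.0],[[0.002,0.006,0.115],[0,0,0.2],0.0]]'

```text
time_s: 17.8
ee_pos: [550.7, -283.0, 21.5]
tool_rot: [-3.137, 0.146, -0.003]
contact_force: [-0.7, 0.4, -2.0]
gripper_width: 0.095
```

apply_moves --motion '[[[0,0,0.002],[0,0,0],0.0],[[0,0,0.004],[0,0,0],0.0],[[0,0,0.006],[0,0,0],0.0],[[0,0,0.006],[0,0,0],0.0]]'

```text
time_s: 18.2
ee_pos: [550.3, -283.5, 15.6]
tool_rot: [-3.137, 0.147, -0.003]
contact_force: [-0.2, 0.3, -1.9]
gripper_width: 0.092
```

```bash
python3 s.py
python3 - <<'E'
from h import *
from plant import arm,read_camera
c=read_camera("wrist");im=c["image"][:,:,::-1].copy();cv2.imwrite("pics/w12.png",im)
E
```

```text
18.2 [ 550.32 -283.5    15.6 ] [-0.23  0.27 -1.93] [ 0.033  0.07  -0.03 ] [ 4.0000e-02 -1.3000e-01 -1.0227e+02] 0.092
```

View pics/w12.png

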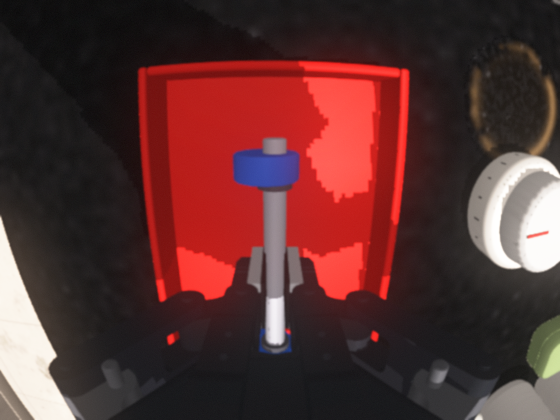

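Roller centred in the tray: shaft at column 275, walls at 145 and 405. Lowering by feel.

apply_moves --motion '[[[0,0,0.001],[0,0,0],0.0],[[0,0,0.002],[0,0,0],0.0],[[0,0,0.003],[0,0,0],0.0],[[0,0,0.003],[0,0,0],0.0]]'

```text
time_s: 18.65
ee_pos: [550.1, -283.4, 12.1]
tool_rot: [-3.137, 0.147, -0.002]
contact_force: [0.2, 0.6, -0.8]
gripper_width: 0.093
```

apply_moves --motion '[[[0,0,0.0005],[0,0,0],0.0],[[0,0,0.001],[0,0,0],0.0],[[0,0,0.001],[0,0,0],0.0]]'

```text
time_s: 18.95
ee_pos: [550.2, -283.5, 11.3]
tool_rot: [-3.137, 0.147, -0.002]
contact_force: [0.1, 0.3, -2.0]
gripper_width: 0.092
```

apply_moves --motion '[[[0,0,0.0005],[0,0,0],0.0],[[0,0,0.0005],[0,0,0],0.0]]'

```text
time_s: 19.15
ee_pos: [550.3, -283.5, 11.1]
tool_rot: [-3.137, 0.147, -0.002]
contact_force: [-0.0, -0.5, 0.4]
gripper_width: 0.096
```

apply_moves --motion '[[[0,0,0.0005],[0,0,0],0.0],[[0,0,0.0005],[0,0,0],0.0]]'

```text
time_s: 19.35
ee_pos: [550.3, -283.5, 11.0]
tool_rot: [-3.137, 0.147, -0.003]
contact_force: [-1.6, 1.5, 4.9]
gripper_width: 0.094
```

apply_moves --motion '[[[0,0,-0.0005],[0,0,0],0.12],[[0,0,-0.0005],[0,0,0],0.15],[[0,0,-0.0005],[0,0,0],0.2],[[0,0,-0.0005],[0,0,0],0.28],[[0,0,-0.0005],[0,0,0],0.35],[[0,0,-0.0005],[0,0,0],0.4],[[0,0,-0.0005],[0,0,0],0.4]]' --grip_force 20

```text
time_s: 20.05
ee_pos: [550.3, -283.5, 10.8]
tool_rot: [-3.137, 0.147, -0.002]
contact_force: [0.6, -0.2, -1.0]
gripper_width: 0.398
```

```bash
python3 s.py
python3 - <<'E'
from h import *
from plant import arm,read_camera
c=read_camera("wrist");im=c["image"][:,:,::-1].copy();cv2.imwrite("pics/w13.png",im)
E
```

```text
20.05 [ 550.27 -283.51   10.84] [ 0.57 -0.15 -1.  ] [-0.023 -0.055  0.022] [ 2.0000e-02 -1.2000e-01 -1.0227e+02] 0.398
```

View pics/w13.png

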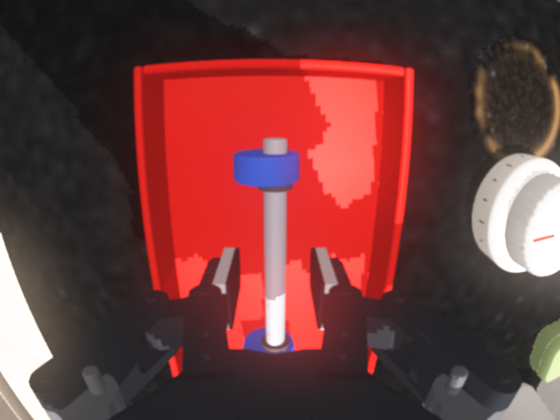

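Released: the fingers (225, 325) stand clear of the shaft (275). Lift straight up.

apply_moves --motion '[[[0,0,-0.005],[0,0,0],0.4],[[0,0,-0.025],[0,0,0],0.4],[[0,0,-0.065],[0,0,0],0.4],[[0,0,-0.11],[0,0,0],0.4],[[0,0,-0.15],[0,0,0],0.4],[[0,0,-0.15],[0,0,0],0.4],[[0,0,-0.15],[0,0,0],0.4],[[0,0,-0.15],[0,0,0],0.4]]'

```text
time_s: 20.9
ee_pos: [549.2, -282.9, 159.8]
tool_rot: [-3.136, 0.147, 0.001]
contact_force: [0.1, 0.5, 0.1]
gripper_width: 0.398
```

```bash
python3 s.py
python3 - <<'E'
from h import *
from plant import arm,read_camera
c=read_camera("wrist");im=c["image"][:,:,::-1].copy();cv2.imwrite("pics/w14.png",im)
o=arm.get_obs()
c=read_camera("scene");im=c["image"][:,:,::-1].copy();cv2.imwrite("pics/s14.png",cv2.resize(im[170:320,200:400],None,fx=4,fy=4))
E
```

```text
20.9 [ 549.24 -282.88  159.8 ] [0.12 0.52 0.11] [-0.044  0.071 -0.037] [-1.5000e-01 -9.0000e-02 -1.0226e+02] 0.398
```

View pics/w14.png

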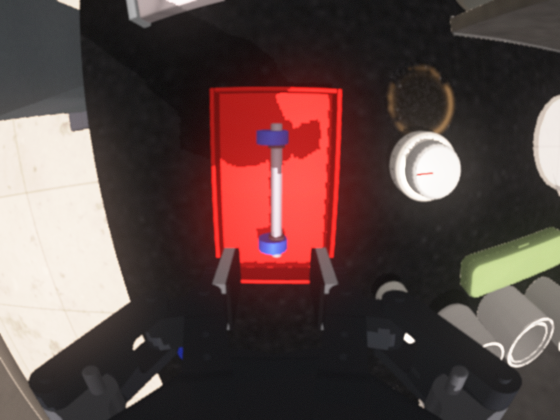

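View pics/s14.png

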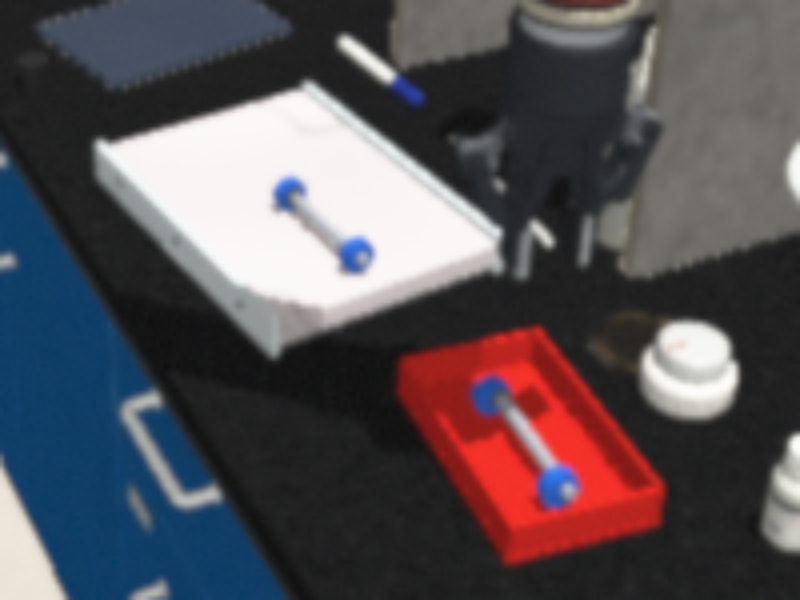

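```bash
python3 -c "
from plant import ticket
print(ticket.sign_off())"
```

```text
the job is handed in; nothing more can be done
None
```

I tested both rollers. The left one is off-centre and now lies in the red tray; the right one is true and stays on the plate. I handed the job in at about 21 s of the 72 s allowed. Sign-off gives no verdict.

| | Left roller | Right roller |
|---|---|---|
| Tip stroke | about 60 mm | about 51 mm |
| Shaft height at the tips | rose from 48.6 to 52.7 mm, then sank back to 49.2 mm | level at 48.7 mm throughout |
| Force readings while rolling | about 4–12 N | about 5–7 N |
| Roll worked out from how far the collars moved | about 150° | about 150–155° |

- **Laying it down:** I lowered the left roller by feel; the last reading before release was about 5 N.
- **Final pictures:** the left roller lies flat between the tray walls and the right one rests on the plate. The fingers are clear, with the tool tip at 160 mm. The timer looks unmoved; I did not measure the bystanders' positions.
- **Checks that disagreed:** the left roller turned about 150°, while its stroke and height trace suggested about 165–170°. Its shaft sat a few mm nearer the robot than I had assumed, so the tips ended near their edge and probably slipped a little at the end. Both rolls fell short of a full half turn but are above the 126° needed.

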